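# Gauge a glaze test tile with the ratchet thimble

## Task

Pick up the long black test tile and slide it along the bed of the thickness gauge, under the spindle, until it is fully home against the stop; do this gently, without ramming the stop. Then turn the ratchet cap on top of the gauge clockwise until the spindle clamps the tile and the ratchet slips by two or three clicks, no more, and let go, leaving the tile clamped. Leave the other ware alone.

Things in the scene. Friction and masses are not known exactly. Their poses are not given: they have to be found in the camera images.
- gauge: Bench thickness gauge, a grey C-frame fixed to the table. Origin: at table height straight under the spindle axis; z up; its throat opens to its -x (the tile goes in along +x). Base x -60 to 90, y +-35, 14 mm high. Column x 33 to 67 mm; its arm overhangs the bed at z 100 to 128 mm (x -20 to 67, 40 mm wide). On top, on the axis: thimble, then the slimmer ratchet cap.
- bed_front (a point): Front edge, middle, of the flat steel bed on which the tile slides: on the gauge at x = -65, y = 0, top at z = 45 mm. 24 mm wide (narrower than the tile), it runs to the stop at x = +18 mm. Cheeks 58 mm high flank it from x = -30 to +18 mm, inner faces at y = +-20 mm (2 mm spare each side of the tile), with a flared mouth before them from x = -50 mm, 48 mm wide there.
- stop_face (a point): Middle of the face of the gauge's rigid steel stop, at x = +18 mm, z = 50 mm on the gauge, axes as the gauge's. A tile that is home touches it with its inner end; its centre is then at x = -42 mm, z = 50 mm on the gauge and its outer 37 mm stick out past the bed.
- stop: The gauge's stop block, 38 mm wide, its top at z = 70 mm, part of the frame; origin as the gauge's. It does not give: the tile should not be rammed against it.
- spindle: Spindle, an upright steel rod 12 mm thick (foot 15 mm) over the bed; origin: centre of the foot's underside. It starts 17 to 22 mm above the bed, differently each time, so that the 10 mm tile goes under it. It sinks 6 mm per radian that cap and thimble turn clockwise seen from above, does not itself turn, and stays where it is left.
- cap_grip (a point): Where to grip the ratchet cap: on its upright axis (that of the spindle), 179 mm above the table, 27 mm above the thimble's top, 14 mm below the cap's top. Cap: knurled cylinder 26 mm across, 41 mm high; it stays at its height when turned. Clockwise from above closes the gauge, the other way opens it. A spring inside gives: the cap winds up 1.25 rad per N m before it drives (0.2 rad to move the thimble, 0.37 to slip) and springs back when let go.
- ratchet (a joint): Slip of the ratchet (rad): how far the cap has turned clockwise past the thimble; 0 at the start, 0.52 per click (a twelfth of a turn). The cap carries the thimble along at about 0.16 N m. Once the spindle presses on the tile the torque rises to 0.30 N m; there the ratchet slips and the cap turns alone at that torque, the spindle pressing about 23 N. The clamp stays when let go.
- thimble_mid (a point): Middle of the smooth thimble below the cap: 34 mm across, z 130 to 152 mm on the gauge. It drives the spindle with no ratchet between, so turning it by hand can crush the tile.
- tile_center (a point): Centre (half-way up) of the test tile: a flat bar of black glazed ceramic with two thin pale lines, 120 mm long (its x), 36 mm wide (its y), 10 mm thick (z up), about 105 g, lying flat on the table; either end may go in first.
- tile: The same test tile; origin at the centre of its underside.
- mug: black mug with a handle, 80 mm across, 95 mm high; a bystander, to be left alone; origin at the centre of its underside.
- bowl: black bowl, 110 mm across, 55 mm high; a bystander, to be left alone; origin at the centre of its underside.
- tumbler: black tumbler without handle, 72 mm across, 100 mm high; a bystander, to be left alone; origin at the centre of its underside.
- square_tile: square black tile 80 x 80 x 10 mm; a bystander, to be left alone; origin at the centre of its underside.
- coaster: round black coaster, 90 mm across, 9 mm thick; a bystander, to be left alone; origin at the centre of its underside.
- jar: black jar with a cork-coloured lid, 72 mm across, 85 mm high; a bystander, to be left alone; origin at the centre of its underside.
- dish: small shallow black dish, 90 mm across, 30 mm high; a bystander, to be left alone; origin at the centre of its underside.
There are look-alikes about, which are no part of the job. Leave any turquoise look-alike of the tile alone. There is more than one size of the gauge; the job needs the larger.

How it is judged:
By the outcome, as a careful person would: the job done as asked, in the order asked, and still so for the second after the job is handed in, with the robot touching nothing.
It also fails if it takes over 72 s, if anything falls off the work surface, if the arm or the gripper's body presses on something with over 40 N, if the wrist force passes 120 N, or if a joint passes its speed limit or range.

## Robot

A 6-joint arm with a two-finger parallel gripper is mounted at the origin on the work surface. World frame = base frame: x ahead of the robot, y to its left, z up, the work surface at z = 0. Lengths are in m, angles in rad, forces in N, time in s.
With the tool pointing down it reaches from about 0.375 to 0.925 m from the base axis. Payload 5.7 kg.
Tool frame: the origin (TCP) lies at the very end of the fingers, on their centre line; the grasp point (between the pads) lies 19 mm behind it; z points along the fingers, y is the line along which they close (so a half turn about z gives the same grasp; the last joint's range is limited). The gripper opens to 85 mm and grips with 20 to 120 N. Pads are 22 mm wide; open, the fingers measure 114 mm over their backs; the gripper's body (76 mm by 85 mm) begins 54 mm behind the grasp point. The pads swing forward as they close: fully open they stand 13 mm farther back than shut.
Start: joints at [-1.235, 0.359, 1.51, -0, 1.272, -0.115], TCP at [0.261, -0.54, 0.231] pointing down, gripper open.
Joint ranges: [-2.97, 2.97], [-1.01, 2.36], [0.21, 2.38], [-0.96, 4.11], [0.2, 2.71], [-2.98, 2.98]. Speed limits (rad/s): [2.39, 2.39, 3.14, 3.14, 3.14, 3.14].

## Interface

Orientations are given as a 3x3 rotation matrix whose columns are the frame's x, y, z axes.
In Python, from plant import bot, viewer gives the robot as it stands.
- The arm moves only by the tool play_rows, never from a script. Its arguments are lists of equal length, an entry for each row: "translation": the shift along the tool's x, y, z in mm, a list of three; "yaw": the turn about the tool's z in degrees; "gripper": the opening, from -1 (shut) to 1 (fully open). In form: {"translation": [[dx, dy, dz], ...], "yaw": [yaw, ...], "gripper": [gripper, ...]}. A call has 1 to 12 rows; each row shifts and turns the commanded pose from where the row before left it, along the tool's axes as they then stand; what a row does not reach is not made up. A row lasts 1/10 s, in which the tool goes at most 50 mm and 8.59 degrees, less where a joint would pass 70% of its speed; a pose out of reach is approached as far as the arm can. A call with a gripper value outside its range is refused whole. The fingers move at their own pace and stop on an object; the grip force is fixed at half the most. Time passes only in rows, so rows that do not move let the fingers close. It gives the time, the measured TCP pose, the force, the opening and the grip force at its end, in the units of the state.
- bot.read_state(): the state, without advancing time (a new reading comes with each control period).
- viewer.camera(name): name is "side" or "top" or "wrist"; returns the picture (480x640x3 uint8, red, green, blue); there is no depth.
- viewer.calibration(name): a dict with "mtx" (3x3 intrinsics, pixels), "rvec" (rotation vector, rad) and "tvec" (3), from world to camera coordinates, as OpenCV has them; the wrist camera has in their place "tool_from_camera" (4x4, takes a point from camera to tool coordinates, whose origin is the TCP and whose axes are the flange's). Camera axes: x right, y down, z forward; pixel columns grow to the right and rows downward; lengths in m; the calibration is good to about 2 mm. A picture is of the moment at which its call begins: read the wrist's pose just before it. calibration takes no time and is no camera call.
- bot.close_job(): hands the job in; it is judged then, once.
The state is a dict: "clock": time; "joint_pos": joint angles; "joint_velocities": joint speeds; "joint_torque": joint torques, N m; "tool_pos": TCP position; "tool_rot": TCP orientation; "contact_force": force on the tool from outside, world axes, zero at the start; "ft_torque": the same for the moment, N m; "grip_width": finger opening in m; "gripper_force": force on a finger pad.
Only numpy, scipy, OpenCV 4.12 (cv2) and the standard library are available. Lean on these libraries where they do the work, as an engineer would, in place of code of your own. Each camera call takes 0.05 s, during which the arm holds its last target. There are 200 camera calls.

## Working session

There is one attempt and no reset: what is moved stays moved. The work goes in short steps, Python scripts to look and compute and a tool call to move; the robot and the scene stay as the last step left them, time stands still between calls to the robot, and variables do not carry over. Pictures are saved under pics/ and viewed, at most 10 in all, crops included, and the job is handed in when it is done.

Besides the shell and the picture viewer there is one more tool, called after "Call:" by a JSON object that holds its "api" and its "payload". play_rows: Moves the arm, as the interface text tells. Its arguments: {"type":"object","properties":{"translation":{"type":"array"},"yaw":{"type":"array"},"gripper":{"type":"array"}},"required":["translation","yaw","gripper"]}

```bash
mkdir -p pics
cat > h.py <<'E'
import numpy as np, cv2
from plant import bot, viewer
def grab(n):
    s=bot.read_state(); im=viewer.camera(n); return s,im
def save(im,f): cv2.imwrite('pics/'+f,cv2.cvtColor(im,cv2.COLOR_RGB2BGR))
def cam(n,s=None):
    c=viewer.calibration(n); K=np.array(c['mtx'])
    if n=='wrist':
        T=np.eye(4);T[:3,:3]=s['tool_rot'];T[:3,3]=s['tool_pos'];T=T@np.array(c['tool_from_camera'])
        return K,T[:3,:3],T[:3,3]
    R=cv2.Rodrigues(np.array(c['rvec'],float))[0]; return K,R.T,-R.T@np.array(c['tvec']).ravel()
def ray(C,uv,z):
    K,R,o=C; d=R@np.linalg.inv(K)@np.array([uv[0],uv[1],1.]); return o+d*(z-o[2])/d[2]
def proj(C,p):
    K,R,o=C; q=K@(R.T@(np.array(p)-o)); return q[:2]/q[2]
E
python3 - <<'E'
from h import *
for n in('top','side'):
    s,im=grab(n); save(im,n+'0.png'); C=cam(n); print(n,C[2].round(3),C[1].round(2).tolist(),C[0][0,0])
print(s['tool_pos'],np.round(s['tool_rot'],3).tolist(),s['clock'],s['grip_width'])
E
```

```text
top [ 0.362 -0.042  1.6  ] [[0.02, -0.99, 0.15], [-1.0, -0.02, -0.01], [0.02, -0.15, -0.99]] 568.6718721296461
side [0.45  0.644 0.88 ] [[-0.99, -0.08, 0.1], [-0.13, 0.72, -0.68], [-0.02, -0.69, -0.73]] 448.76066764786873
[ 0.26118675 -0.53940869  0.23043997] [[0.9, 0.436, -0.001], [0.436, -0.9, 0.002], [0.0, -0.002, -1.0]] 0.05 0.08552246454501028
```

View pics/top0.png

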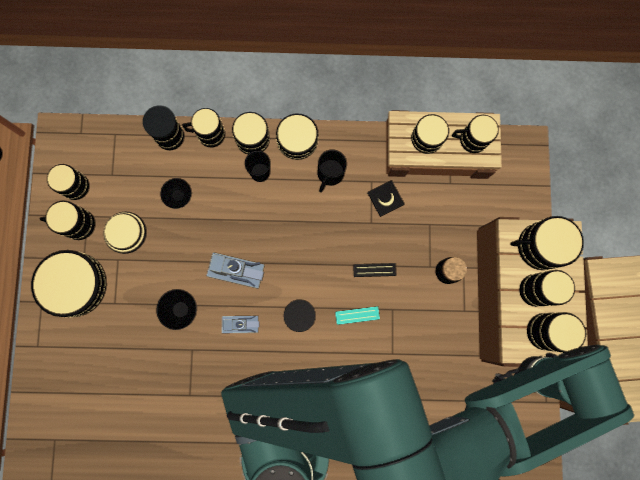

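View pics/side0.png

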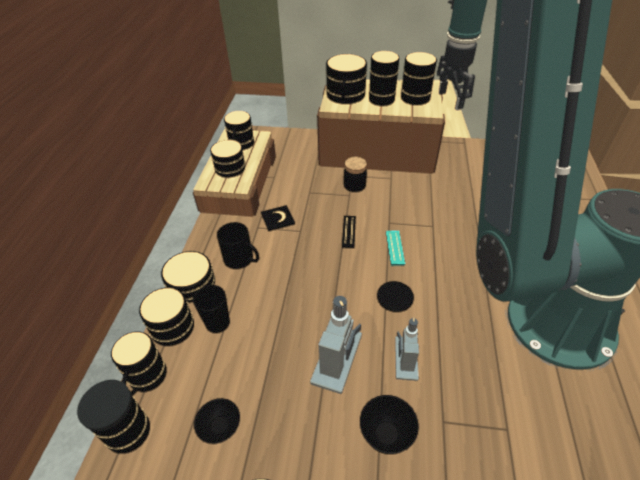

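Top view: the black bar with two pale lines is at (375,270). It could be confused with the turquoise bar (357,315), the square tile (385,198) and the coaster (299,315). The bar is the one that fits the description. The larger gauge is at (236,268) and the smaller one at (240,324).

Run:
```python
from h import *
im=cv2.cvtColor(cv2.imread('pics/top0.png'),cv2.COLOR_BGR2RGB); C=cam('top')
g=im.max(2); sub=np.zeros_like(g); sub[255:286,345:405]=(g[255:286,345:405]<60)
sub=cv2.morphologyEx(sub,cv2.MORPH_CLOSE,np.ones((7,7)))
c=max(cv2.findContours(sub,0,2)[0],key=cv2.contourArea); r=cv2.minAreaRect(c); print(r)
b=np.array([ray(C,p,.01) for p in cv2.boxPoints(r)]); print(b.round(3),b.mean(0),[np.linalg.norm(b[i]-b[i-1]).round(3) for i in range(4)])
hsv=cv2.cvtColor(im,cv2.COLOR_RGB2HSV); m=np.zeros_like(g)
m[245:295,195:275]=((hsv[...,0]>95)&(hsv[...,0]<130)&(hsv[...,1]>30))[245:295,195:275]
a=cv2.resize(im[240:345,190:310],None,fx=4,fy=4,interpolation=2)
t=cv2.resize(im[245:295,335:415],None,fx=4,fy=4,interpolation=2)
s=cv2.imread('pics/side0.png')[280:400,290:440,::-1]; s=cv2.resize(s,None,fx=2,fy=2)
out=np.zeros((600,800,3),np.uint8); out[:420,:480]=a; out[:200,480:800]=t; out[200:440,490:790]=s; save(out,'crop.png')
```

```text
((374.1226806640625, 269.6728210449219), (12.465198516845703, 41.95244598388672), 88.31531524658203)
[[ 0.522 -0.176  0.01 ]
 [ 0.528 -0.294  0.01 ]
 [ 0.493 -0.295  0.01 ]
 [ 0.487 -0.178  0.01 ]] [ 0.50770826 -0.23584732  0.01      ] [np.float64(0.035), np.float64(0.118), np.float64(0.035), np.float64(0.118)]
```

View pics/crop.png

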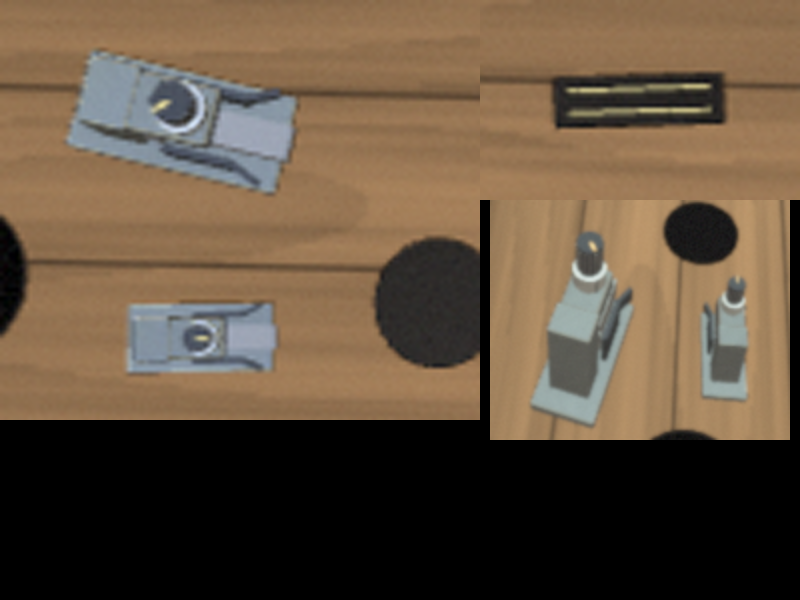

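The crop confirms the choice: a 118x35 mm black bar with two pale lines. The larger gauge has its bed pointing image-right (-y world), and its base corners in the top view are about (214,252), (265,264), (259,288) and (207,276).

Run:
```python
from h import *
C=cam('top')
P=[(213.75,252.5),(265,264.25),(258.75,288),(207,276.25)]
b=np.array([ray(C,p,.014) for p in P]); print(b.round(4)); print([np.linalg.norm(b[i]-b[i-1]).round(4) for i in range(4)])
d=(b[0]+b[3]-b[1]-b[2])[:2]; d/=np.linalg.norm(d); print('gauge x',d,np.degrees(np.arctan2(d[1],d[0])))
o=b.mean(0)[:2]-.015*d; print('origin',o)
print('cap top px->', ray(C,(190+172/4,240+102/4),.193))
S=cam('side'); print('side cap', ray(S,(340,299),.193), proj(S,[*o,.193]),proj(C,[*o,.193]))
s=bot.read_state(); R=np.array(s['tool_rot']);
t=np.array([.5077,-.2358]); td=np.array([-.05,.9987]); g=t-.043*td; print('grasp',g)
print(R.T@(np.array([*g,.12])-s['tool_pos'])*1000)
```

```text
[[0.5452 0.2148 0.014 ]
 [0.5155 0.0704 0.014 ]
 [0.4489 0.0855 0.014 ]
 [0.4782 0.2304 0.014 ]]
[np.float64(0.0687), np.float64(0.1475), np.float64(0.0683), np.float64(0.1479)]
gauge x [0.19991008 0.97981425] 78.4682993916963
origin [0.49393759 0.13557707]
cap top px-> [0.4932439 0.1367475 0.193    ]
side cap [0.49644348 0.13606944 0.193     ] [341.34586351 298.91805437] [233.48492488 265.23191168]
grasp [ 0.50985   -0.2787441]
[ 337.38902927 -126.17710851  110.81649358]
```

Call:
{"api": "play_rows", "payload": {"translation": [[42,-16,0],[42,-16,0],[42,-16,0],[42,-16,0],[42,-16,0],[42,-16,0],[42,-15,5],[42,-15,5],[0,0,10],[0,0,10],[0,0,10],[0,0,10]], "yaw": [0,0,0,0,0,0,0,0,-8.4,-8.4,-8.4,-8.4], "gripper": [1,1,1,1,1,1,1,1,1,1,1,1]}}

```text
clock: 1.3
tool_pos: [0.5088, -0.2797, 0.1804]
tool_rot: [[0.503, 0.864, -0.001], [0.864, -0.503, 0.001], [0.0, -0.001, -1.0]]
contact_force: [-0.3, 0.2, 0.2]
grip_width: 0.0858
gripper_force: 0.0
```

Call:
{"api": "play_rows", "payload": {"translation": [[0,0,10],[0,0,10],[0,0,10],[0,0,0],[0,0,0],[0,0,0]], "yaw": [-8.4,-8.4,-8.4,-8.4,0,0], "gripper": [1,1,1,1,1,1]}}

```text
clock: 1.9
tool_pos: [0.5089, -0.2802, 0.1512]
tool_rot: [[-0.049, 0.999, -0.0], [0.999, 0.049, 0.0], [0.0, -0.0, -1.0]]
contact_force: [0.0, 1.2, 0.4]
grip_width: 0.0854
gripper_force: 0.0
```

Run:
```python
from h import *
s,im=grab('wrist'); save(im,'w1.png'); C=cam('wrist',s); print(s['tool_pos'],np.round(s['tool_rot'],3).tolist(),s['clock'],s['joint_pos'])
print(C[2],C[1].round(2).tolist())
for x in(-.06,.06):
  for y in(-.018,.018): print(proj(C,[.5077-.05*x+y,-.2358+x+.05*y,.01]))
```

```text
[ 0.50886678 -0.28017344  0.15115346] [[-0.049, 0.999, -0.0], [0.999, 0.049, 0.0], [0.0, -0.0, -1.0]] 1.9 [-6.22225172e-01  4.14602695e-01  1.64289596e+00  7.89065406e-05
  1.08448486e+00 -6.71173661e-01]
[ 0.50592501 -0.20739581  0.29280902] [[1.0, 0.05, 0.01], [0.05, -0.96, -0.29], [-0.0, 0.29, -0.96]]
[300.18481034 241.98135348]
[342.58861337 241.97310821]
[297.43159192  89.42933084]
[345.38717196  89.39316947]
```

View pics/w1.png

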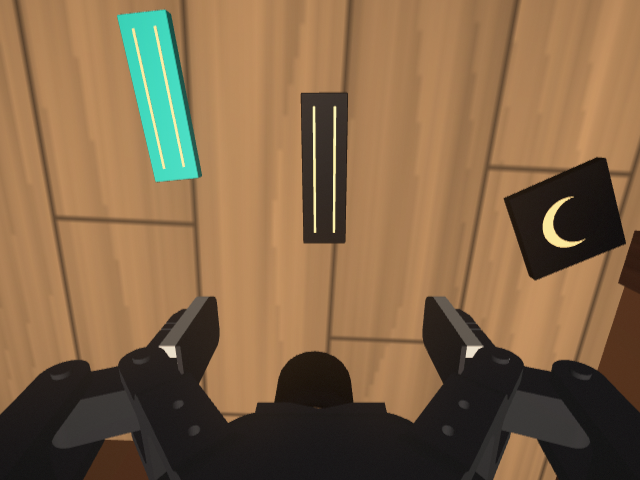

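The wrist view shows the tile with its near corners at (303,243) and (346,243) and its far corners at (301,93) and (348,93), straight ahead of the fingers. That is about 3 px to the right of the prediction, so I shift 3 mm along +y tool and go down.

Call:
{"api": "play_rows", "payload": {"translation": [[0,3,20],[0,0,30],[0,0,30],[0,0,30],[0,0,20],[0,0,10],[0,0,5],[0,0,3],[0,0,0],[0,0,0]], "yaw": [0,0,0,0,0,0,0,0,0,0], "gripper": [1,1,1,1,1,1,1,1,1,1]}}

```text
clock: 2.95
tool_pos: [0.5126, -0.2805, 0.0042]
tool_rot: [[-0.053, 0.999, 0.001], [0.999, 0.053, -0.001], [-0.001, 0.001, -1.0]]
contact_force: [0.2, -0.3, -0.4]
grip_width: 0.0853
gripper_force: 0.0
```

Call:
{"api": "play_rows", "payload": {"translation": [[0,0,0],[0,0,0],[0,0,0],[0,0,0],[0,0,0],[0,0,0],[0,0,0],[0,0,0]], "yaw": [0,0,0,0,0,0,0,0], "gripper": [-1,-1,-1,-1,-1,-1,-1,-1]}}

```text
clock: 3.75
tool_pos: [0.5121, -0.2802, 0.0039]
tool_rot: [[-0.053, 0.999, 0.0], [0.999, 0.053, -0.0], [-0.0, 0.0, -1.0]]
contact_force: [-1.3, -0.1, 5.1]
grip_width: 0.0339
gripper_force: 59.5
```

Call:
{"api": "play_rows", "payload": {"translation": [[0,0,-3],[0,0,-10],[0,0,-20],[0,0,-25],[0,0,-25],[0,0,-20],[0,0,0],[0,0,0]], "yaw": [0,0,0,0,0,0,0,0], "gripper": [-1,-1,-1,-1,-1,-1,-1,-1]}}

```text
clock: 4.55
tool_pos: [0.512, -0.2801, 0.1066]
tool_rot: [[-0.053, 0.999, 0.001], [0.999, 0.053, -0.0], [-0.001, 0.001, -1.0]]
contact_force: [-0.7, -0.5, -2.0]
grip_width: 0.0337
gripper_force: 59.9
```

Run:
```python
from h import *
s,im=grab('wrist'); C=cam('wrist',s); s2,t=grab('side')
print(s['tool_pos'],s['contact_force'],s['grip_width'],s['gripper_force'])
S=cam('side'); p=proj(S,s['tool_pos']); print(p); u,v=p.astype(int)
c=cv2.resize(t[v-60:v+40,u-50:u+50],(480,480),interpolation=2)
out=np.zeros((480,800,3),np.uint8); out[:,:320]=im[:,160:480]; out[:,320:]=c; save(out,'lift.png')
```

```text
[ 0.5119744  -0.2801293   0.10662748] [-0.74883542 -0.47230021 -1.98237963] 0.03367405302314427 59.93641197681427
[350.36941107 192.41667168]
```

View pics/lift.png

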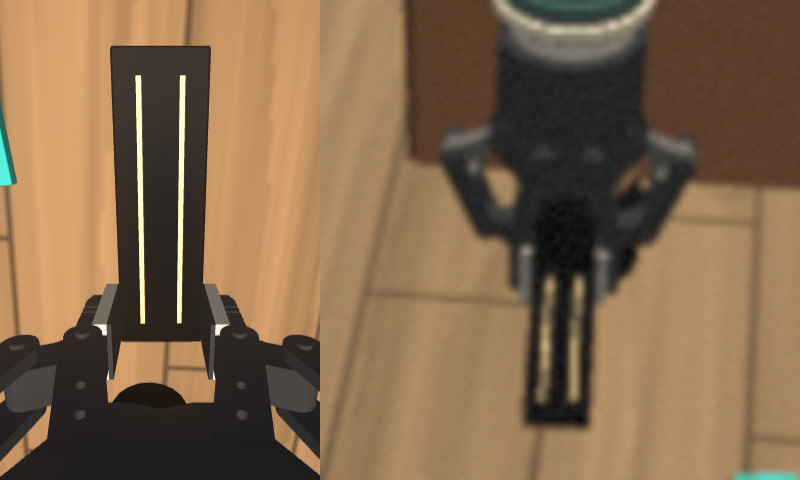

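The tile is held at its outer end, with the far corners at about (271,46) and (370,46) in the full wrist picture. I check its pitch from the edge widths.

```bash
cat > pitch.py <<'E'
from h import *
def tilepose(f=None):
    s=bot.read_state(); im=viewer.camera('wrist'); C=cam('wrist',s); K,R,o=C; T=np.array(s['tool_rot']); tp=np.array(s['tool_pos'])
    g=im.max(2).astype(int); L=[];Rr=[];V=range(60,270,3)
    for v in V:
        row=g[v]; u=320-25+0
        a=320
        d=row<75
        # dark run containing the center, tolerant of pale lines: outermost dark px within 230..410
        idx=np.where(d[240:400])[0]+240
        L.append(idx.min()-.5); Rr.append(idx.max()+.5)
    V=np.array(list(V)); pl=np.polyfit(V,L,1); pr=np.polyfit(V,Rr,1)
    print('resid',np.std(np.polyval(pl,V)-L),np.std(np.polyval(pr,V)-Rr))
    col=g[20:120,320]; vt=20+np.where(col<75)[0][0]-.5
    P=[]
    for v in(vt,265):
        l,r=np.polyval(pl,v),np.polyval(pr,v); Z=K[0,0]*.036/(r-l)
        pc=np.linalg.inv(K)@[(l+r)/2,v,1]*Z; P.append(R@pc+o)
    print('far mid, near (world)',np.round(P,4).tolist()); 
    q=[(T.T@(p-tp)*1000).round(1) for p in P]; print('tool mm',q); d=q[0]-q[1]; print('pitch deg (down +)',np.degrees(np.arctan2(d[2],d[0])),'yaw',np.degrees(np.arctan2(d[1],d[0])))
    return im
if __name__=='__main__': tilepose()
E
python3 pitch.py
```

```text
resid 0.28847065144515777 0.28959053710484695
far mid, near (world) [[0.5059, -0.1767, 0.1079], [0.5106, -0.2603, 0.1084]]
tool mm [array([102.9,   0.3,  -2.5]), array([19.2,  0.5, -3.1])]
pitch deg (down +) 0.4107153987650746 yaw -0.1369072173650579
```

Call:
{"api": "play_rows", "payload": {"translation": [[20,-4,-7],[38,-7,-7],[38,-8,-7],[38,-8,-7],[38,-7,-7],[36,-7,-8],[20,-4,0],[0,0,0],[0,0,0],[0,0,0],[0,0,0]], "yaw": [0,0,0,0,0,0,0,5,5,4.5,0], "gripper": [-1,-1,-1,-1,-1,-1,-1,-1,-1,-1,-1]}}

```text
clock: 5.8
tool_pos: [0.4537, -0.0537, 0.1489]
tool_rot: [[0.199, 0.98, -0.002], [0.98, -0.199, 0.001], [0.0, -0.002, -1.0]]
contact_force: [-0.3, 0.1, -1.5]
grip_width: 0.0337
gripper_force: 59.9
```

Run:
```python
from h import *
s,im=grab('wrist'); save(im,'w2.png'); C=cam('wrist',s)
print(s['tool_pos'],np.round(s['tool_rot'],3).tolist())
o=np.array([.4939,.1356]); d=np.array([.1999,.9798]); n=np.array([-d[1],d[0]])
for nm,x,y,z in[('bedL',-65,12,45),('bedR',-65,-12,45),('baseL',-60,35,14),('baseR',-60,-35,14),('flL',-50,24,58),('flR',-50,-24,58)]:
    print(nm,proj(C,[*(o+d*x/1000+n*y/1000),z/1000]).round(1))
```

```text
[ 0.45372835 -0.05374269  0.14887498] [[0.199, 0.98, -0.002], [0.98, -0.199, 0.001], [0.0, -0.002, -1.0]]
bedL [303.9  41.1]
bedR [342.   41.1]
baseL [273.6  44.2]
baseR [372.1  44.3]
flL [281.9   6.5]
flR [364.4   6.6]
```

View pics/w2.png

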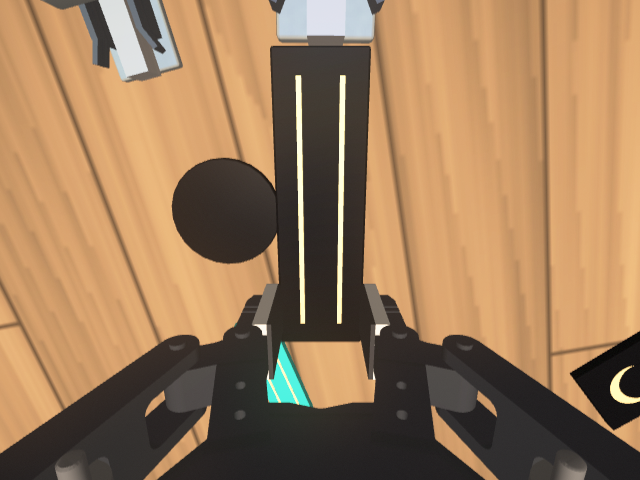

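The wrist view shows the bed front edge at about (307..344, 37) and the base front at (277..375, 41), roughly 2.5 px right of and 4 px beyond the prediction. I measure the edges numerically.

```bash
python3 - <<'E'
from h import *
im=cv2.imread('pics/w2.png')[...,::-1].astype(int)
for v in(4,12,22,30,39): print(v,[(u,int(x)) for u,x in enumerate(np.abs(np.diff(im[v,255:400],axis=0)).sum(1),255) if x>30])
for u in(290,325,330,360): print(u,[(v,im[v,u].tolist()) for v in range(30,50,2)])
s=bot.read_state(); C=cam('wrist',s); o=np.array([.4939,.1356]); d=np.array([.1999,.9798]); n=np.array([-d[1],d[0]])
def loc(uv,z): p=ray(C,uv,z)[:2]-o; return (p@d*1000).round(1),(p@n*1000).round(1)
for uv,z in[((307,36),.045),((344,36),.045),((277.5,40.5),.014),((374.5,40.5),.014)]: print(loc(uv,z))
print('tcp',loc(proj(C,s['tool_pos']),s['tool_pos'][2]))
E
python3 pitch.py
```

```text
4 [(269, 210), (270, 108), (282, 195), (283, 237), (306, 41), (345, 40), (367, 173), (368, 250), (381, 51), (382, 224)]
12 [(274, 47), (275, 136), (277, 93), (278, 38), (279, 194), (280, 238), (306, 40), (370, 276), (371, 149), (376, 105), (378, 77)]
22 [(275, 105), (276, 179), (306, 46), (344, 40), (371, 39), (372, 37), (373, 107), (374, 125)]
30 [(275, 96), (276, 162), (306, 39), (344, 45), (371, 39), (373, 207), (374, 47)]
39 [(277, 115), (278, 82), (279, 52), (306, 47), (307, 47), (343, 103), (344, 33), (370, 53), (371, 49), (372, 48), (374, 38)]
290 [(30, [197, 211, 222]), (32, [195, 209, 222]), (34, [195, 207, 219]), (36, [195, 195, 191]), (38, [176, 167, 152]), (40, [108, 102, 94]), (42, [139, 116, 94]), (44, [219, 166, 115]), (46, [49, 43, 39]), (48, [68, 61, 57])]
325 [(30, [222, 226, 237]), (32, [223, 226, 237]), (34, [216, 219, 229]), (36, [112, 101, 94]), (38, [111, 100, 93]), (40, [112, 102, 94]), (42, [110, 101, 92]), (44, [114, 103, 95]), (46, [49, 46, 45]), (48, [68, 63, 61])]
330 [(30, [223, 226, 237]), (32, [223, 226, 237]), (34, [216, 219, 229]), (36, [110, 100, 93]), (38, [111, 101, 94]), (40, [111, 101, 94]), (42, [111, 102, 93]), (44, [113, 103, 94]), (46, [49, 45, 43]), (48, [68, 63, 61])]
360 [(30, [199, 213, 223]), (32, [200, 214, 223]), (34, [200, 214, 224]), (36, [201, 205, 204]), (38, [192, 186, 172]), (40, [128, 121, 112]), (42, [113, 104, 91]), (44, [216, 164, 114]), (46, [49, 44, 41]), (48, [68, 63, 59])]
(np.float64(-62.4), np.float64(10.0))
(np.float64(-62.3), np.float64(-13.2))
(np.float64(-57.9), np.float64(32.1))
(np.float64(-57.7), np.float64(-36.6))
tcp (np.float64(-193.7), np.float64(1.3))
resid 11.407991684197457 0.31163738937141056
far mid, near (world) [[0.477, 0.05, 0.1355], [0.4559, -0.0166, 0.1977]]
tool mm [array([106.5,   2.2,  13.4]), array([ 37. ,  -5.5, -48.8])]
pitch deg (down +) 41.82739841529819 yaw 6.322094532515181
```

Call:
{"api": "play_rows", "payload": {"translation": [[0,2.5,20],[0,0,30],[0,0,25],[0,0,15],[0,0,7],[0,0,0],[0,0,0]], "yaw": [0,0,0,0,0,0,0], "gripper": [-1,-1,-1,-1,-1,-1,-1]}}

```text
clock: 6.6
tool_pos: [0.4578, -0.0553, 0.0527]
tool_rot: [[0.198, 0.98, 0.0], [0.98, -0.198, -0.0], [0.0, 0.0, -1.0]]
contact_force: [0.1, -0.5, -0.9]
grip_width: 0.0334
gripper_force: 59.9
```

Call:
{"api": "play_rows", "payload": {"translation": [[8,0,0],[8,0,0],[8,0,0],[8,0,0],[6,0,0],[4,0,0],[0,0,0],[0,0,0]], "yaw": [0,0,0,0,0,0,0,0], "gripper": [-1,-1,-1,-1,-1,-1,-1,-1]}}

```text
clock: 7.4
tool_pos: [0.4657, -0.014, 0.0523]
tool_rot: [[0.199, 0.98, -0.0], [0.98, -0.199, 0.0], [-0.0, -0.0, -1.0]]
contact_force: [0.5, -0.7, -1.2]
grip_width: 0.0335
gripper_force: 59.9
```

Run:
```python
from h import *
s,im=grab('wrist'); save(cv2.resize(im[:160,200:440],None,fx=3,fy=3,interpolation=2),'w3.png')
print(s['tool_pos'],s['contact_force'],s['ft_torque'])
```

```text
[ 0.46569426 -0.01403244  0.05226776] [ 0.48394559 -0.73453176 -1.17660737] [-0.1228033   0.00686641  0.02745057]
```

View pics/w3.png

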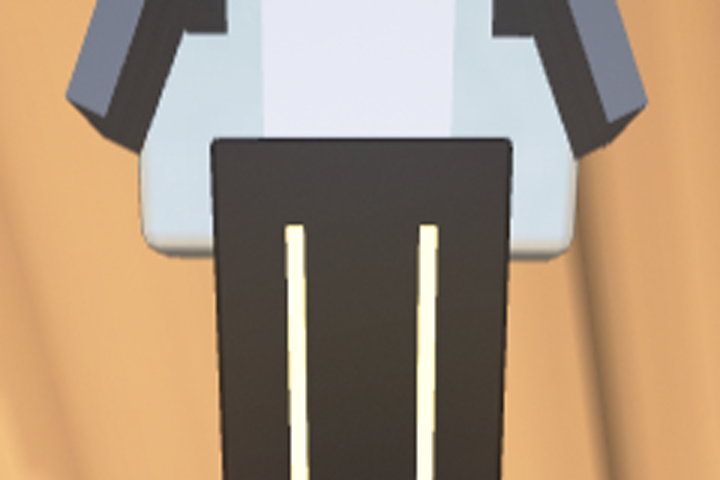

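The tile is centred between the flares to about 0.5 mm (tile mid 362, flares 359, bed 358 in the crop). I lower gently onto the bed.

Call:
{"api": "play_rows", "payload": {"translation": [[5,-0.5,0],[5,0,1],[0,0,0.5],[0,0,0.5],[0,0,0]], "yaw": [0,0,0,0,0], "gripper": [-1,-1,-1,-1,-1]}}

```text
clock: 7.95
tool_pos: [0.4671, -0.0042, 0.0502]
tool_rot: [[0.199, 0.98, -0.0], [0.98, -0.199, 0.0], [0.0, -0.0, -1.0]]
contact_force: [0.2, 0.1, -1.5]
grip_width: 0.0337
gripper_force: 59.9
```

Call:
{"api": "play_rows", "payload": {"translation": [[0,0,0.5],[0,0,0.5],[0,0,0]], "yaw": [0,0,0], "gripper": [-1,-1,-1]}}

```text
clock: 8.25
tool_pos: [0.4673, -0.0043, 0.0493]
tool_rot: [[0.199, 0.98, -0.0], [0.98, -0.199, 0.0], [0.0, -0.0, -1.0]]
contact_force: [0.5, -0.3, -1.0]
grip_width: 0.0338
gripper_force: 60.0
```

Call:
{"api": "play_rows", "payload": {"translation": [[4,0,0],[4,0,0],[4,0,0],[4,0,0],[4,0,0],[0,0,0]], "yaw": [0,0,0,0,0,0], "gripper": [-1,-1,-1,-1,-1,-1]}}

```text
clock: 8.85
tool_pos: [0.4714, 0.016, 0.0493]
tool_rot: [[0.198, 0.98, 0.0], [0.98, -0.198, 0.0], [0.0, 0.0, -1.0]]
contact_force: [-0.4, -0.1, -2.2]
grip_width: 0.0337
gripper_force: 60.0
```

Call:
{"api": "play_rows", "payload": {"translation": [[3,0,0],[3,0,0],[3,0,0],[3,0,0],[3,0,0],[0,0,0]], "yaw": [0,0,0,0,0,0], "gripper": [-1,-1,-1,-1,-1,-1]}}

```text
clock: 9.45
tool_pos: [0.4743, 0.0305, 0.0493]
tool_rot: [[0.199, 0.98, 0.0], [0.98, -0.199, 0.0], [0.0, 0.0, -1.0]]
contact_force: [0.0, 1.0, -1.5]
grip_width: 0.0341
gripper_force: 60.0
```

Run:
```python
from h import *
s=bot.read_state(); d=np.array([.1999,.9798]); print((np.array(s['tool_pos'][:2])-[.4939,.1356])@d, s['contact_force'],s['ft_torque'])
```

```text
-0.1069113749632641 [ 0.00245283  1.00852452 -1.47087676] [0.02044813 0.01442227 0.01335704]
```

Call:
{"api": "play_rows", "payload": {"translation": [[3,0,0],[3,0,0.3],[3,0,0.3],[3,0,0],[0,0,0]], "yaw": [0,0,0,0,0], "gripper": [-1,-1,-1,-1,-1]}}

```text
clock: 9.95
tool_pos: [0.4769, 0.0423, 0.0489]
tool_rot: [[0.199, 0.98, 0.0], [0.98, -0.199, 0.0], [0.0, 0.0, -1.0]]
contact_force: [-0.2, 0.6, 0.5]
grip_width: 0.0335
gripper_force: 60.2
```

Call:
{"api": "play_rows", "payload": {"translation": [[1.5,0,0],[1.5,0,0],[1.5,0,0],[1,0,0],[0,0,0]], "yaw": [0,0,0,0,0], "gripper": [-1,-1,-1,-1,-1]}}

```text
clock: 10.45
tool_pos: [0.4778, 0.0474, 0.0488]
tool_rot: [[0.199, 0.98, 0.0], [0.98, -0.199, 0.0], [0.0, 0.0, -1.0]]
contact_force: [0.2, -1.6, 2.7]
grip_width: 0.034
gripper_force: 60.3
```

Call:
{"api": "play_rows", "payload": {"translation": [[0.7,0,0],[0.7,0,0],[0.7,0,0],[0.7,0,0],[0,0,0]], "yaw": [0,0,0,0,0], "gripper": [-1,-1,-1,-1,-1]}}

```text
clock: 10.95
tool_pos: [0.4783, 0.0501, 0.0488]
tool_rot: [[0.199, 0.98, 0.0], [0.98, -0.199, 0.0], [0.0, 0.0, -1.0]]
contact_force: [-0.4, -1.6, 1.2]
grip_width: 0.0334
gripper_force: 60.4
```

Call:
{"api": "play_rows", "payload": {"translation": [[0.5,0,0],[0.5,0,0],[0,0,0]], "yaw": [0,0,0], "gripper": [-1,-1,-1]}}

```text
clock: 11.25
tool_pos: [0.4785, 0.051, 0.0488]
tool_rot: [[0.199, 0.98, 0.0], [0.98, -0.199, 0.0], [0.0, 0.0, -1.0]]
contact_force: [-0.8, -2.5, 2.9]
grip_width: 0.0335
gripper_force: 60.4
```

Call:
{"api": "play_rows", "payload": {"translation": [[0.5,0,0],[0.5,0,0],[0,0,0]], "yaw": [0,0,0], "gripper": [-1,-1,-1]}}

```text
clock: 11.55
tool_pos: [0.4787, 0.052, 0.0487]
tool_rot: [[0.199, 0.98, 0.0], [0.98, -0.199, 0.0], [0.0, 0.0, -1.0]]
contact_force: [-0.4, -2.4, 3.0]
grip_width: 0.0334
gripper_force: 60.5
```

Call:
{"api": "play_rows", "payload": {"translation": [[0.5,0,0],[0.5,0,0],[0,0,0]], "yaw": [0,0,0], "gripper": [-1,-1,-1]}}

```text
clock: 11.85
tool_pos: [0.4789, 0.053, 0.0487]
tool_rot: [[0.199, 0.98, 0.0], [0.98, -0.199, 0.0], [0.0, 0.0, -1.0]]
contact_force: [0.5, -1.1, 4.2]
grip_width: 0.0337
gripper_force: 60.5
```

Call:
{"api": "play_rows", "payload": {"translation": [[0.4,0,0],[0.4,0,0],[0,0,0]], "yaw": [0,0,0], "gripper": [-1,-1,-1]}}

```text
clock: 12.15
tool_pos: [0.479, 0.0538, 0.0487]
tool_rot: [[0.199, 0.98, -0.0], [0.98, -0.199, 0.0], [0.0, -0.0, -1.0]]
contact_force: [-0.7, -3.2, 4.2]
grip_width: 0.0339
gripper_force: 60.5
```

Call:
{"api": "play_rows", "payload": {"translation": [[0.4,0,0],[0.3,0,0],[0,0,0]], "yaw": [0,0,0], "gripper": [-1,-1,-1]}}

```text
clock: 12.45
tool_pos: [0.4791, 0.0545, 0.0487]
tool_rot: [[0.199, 0.98, 0.0], [0.98, -0.199, 0.0], [0.0, 0.0, -1.0]]
contact_force: [-0.7, -2.5, 3.9]
grip_width: 0.0337
gripper_force: 60.5
```

Call:
{"api": "play_rows", "payload": {"translation": [[0.4,0,0],[0.4,0,0],[0,0,0]], "yaw": [0,0,0], "gripper": [-1,-1,-1]}}

```text
clock: 12.75
tool_pos: [0.4793, 0.0552, 0.0487]
tool_rot: [[0.199, 0.98, -0.0], [0.98, -0.199, 0.0], [0.0, -0.0, -1.0]]
contact_force: [0.0, -2.9, 4.1]
grip_width: 0.0337
gripper_force: 60.6
```

Call:
{"api": "play_rows", "payload": {"translation": [[0.3,0,0],[0.3,0,0],[0,0,0]], "yaw": [0,0,0], "gripper": [-1,-1,-1]}}

```text
clock: 13.05
tool_pos: [0.4794, 0.0555, 0.0487]
tool_rot: [[0.199, 0.98, -0.0], [0.98, -0.199, -0.0], [-0.0, -0.0, -1.0]]
contact_force: [-1.4, -5.4, 4.6]
grip_width: 0.0337
gripper_force: 60.7
```

Call:
{"api": "play_rows", "payload": {"translation": [[0.3,0,0],[0,0,0],[0,0,0]], "yaw": [0,0,0], "gripper": [-1,-1,-1]}}

```text
clock: 13.35
tool_pos: [0.4794, 0.0555, 0.0487]
tool_rot: [[0.198, 0.98, -0.0], [0.98, -0.198, -0.001], [-0.001, -0.0, -1.0]]
contact_force: [-0.5, -5.8, 5.2]
grip_width: 0.0337
gripper_force: 60.7
```

Call:
{"api": "play_rows", "payload": {"translation": [[0,0,0],[0,0,0],[0,0,0],[0,0,0],[0,0,0],[0,0,0],[0,0,0]], "yaw": [0,0,0,0,0,0,0], "gripper": [-0.2,0.0,0.2,0.5,0.8,1,1]}}

```text
clock: 14.05
tool_pos: [0.4794, 0.0562, 0.0487]
tool_rot: [[0.199, 0.98, -0.0], [0.98, -0.199, 0.0], [0.0, -0.0, -1.0]]
contact_force: [-0.0, 0.5, 0.2]
grip_width: 0.0852
gripper_force: 0.0
```

Call:
{"api": "play_rows", "payload": {"translation": [[0,0,-5],[0,0,-10],[0,0,-25],[0,0,-40],[0,0,-40],[0,0,-30],[0,0,-16],[0,0,0],[0,0,0]], "yaw": [0,0,0,0,0,0,0,0,0], "gripper": [1,1,1,1,1,1,1,1,1]}}

```text
clock: 14.95
tool_pos: [0.4793, 0.0561, 0.2149]
tool_rot: [[0.199, 0.98, 0.001], [0.98, -0.199, 0.0], [0.0, 0.001, -1.0]]
contact_force: [-0.4, -0.2, -0.5]
grip_width: 0.0853
gripper_force: 0.0
```

Run:
```python
from h import *
s,im=grab('wrist'); save(im,'w4.png'); C=cam('wrist',s)
print(s['tool_pos'],np.round(s['tool_rot'],3).tolist(),s['joint_pos'],s['ft_torque'])
print(proj(C,[.4963,.1388,.193]),proj(C,[.4963,.1388,.152]))
```

```text
[0.47925838 0.05607755 0.21494884] [[0.199, 0.98, 0.001], [0.98, -0.199, 0.0], [0.0, 0.001, -1.0]] [-2.68933762e-02  2.06580470e-01  1.77767751e+00  1.30704836e-04
  1.15666711e+00  1.73251973e-01] [ 0.00136116 -0.03033569 -0.0148474 ]
[320.1679673  106.00135534] [320.2641179 111.5423317]
```

View pics/w4.png

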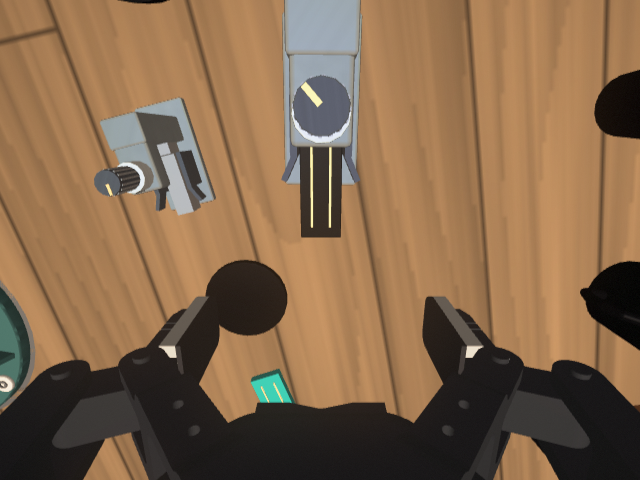

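The cap top is at (321,106), within 1 px of the prediction, and the tile sits in the gauge. I move over the axis and pre-turn counter-clockwise.

Call:
{"api": "play_rows", "payload": {"translation": [[25,0,0],[35,0,0],[24.5,0,0],[0,0,0],[0,0,0],[0,0,0],[0,0,0],[0,0,0],[0,0,0],[0,0,0],[0,0,0],[0,0,0]], "yaw": [0,0,0,-8.5,-8.5,-8.5,-8.5,-8.5,-8.5,-8.5,-8.5,-8.5], "gripper": [1,1,1,1,1,1,1,1,1,1,1,1]}}

```text
clock: 16.2
tool_pos: [0.4951, 0.1387, 0.2129]
tool_rot: [[-0.909, 0.417, -0.004], [0.417, 0.909, -0.0], [0.003, -0.002, -1.0]]
contact_force: [0.1, -0.8, -0.6]
grip_width: 0.085
gripper_force: 0.0
```

Call:
{"api": "play_rows", "payload": {"translation": [[0,0,0],[0,0,0],[0,0,0],[0,0,0],[0,0,0],[0,0,0],[0,0,0],[0,0,0],[0,0,0],[0,0,0],[0,0,0]], "yaw": [-8.5,-8.5,-8.5,-8.5,-8.5,-8.5,-8.5,-8.5,-8.5,0,0], "gripper": [1,1,1,1,1,1,1,1,1,1,1]}}

```text
clock: 17.3
tool_pos: [0.4955, 0.1388, 0.2136]
tool_rot: [[-0.625, -0.78, -0.002], [-0.78, 0.625, -0.0], [0.002, 0.002, -1.0]]
contact_force: [0.1, -0.5, 0.7]
grip_width: 0.0851
gripper_force: 0.0
```

Run:
```python
from h import *
s=bot.read_state(); R=np.array(s['tool_rot']); print(s['tool_pos'],s['joint_pos'],s['ft_torque'],(R.T@(np.array([.4963,.1388,.161])-s['tool_pos'])*1000).round(1))
```

```text
[0.49551546 0.13876813 0.21356099] [ 1.38668193e-01  2.55743821e-01  1.71300013e+00  1.27528002e-04
  1.17522079e+00 -2.32746183e+00] [-0.00024882 -0.0039997  -0.0528708 ] [-0.6 -0.7 52.6]
```

Call:
{"api": "play_rows", "payload": {"translation": [[-0.5,-0.5,10],[0,0,18],[0,0,15],[0,0,8],[0,0,0],[0,0,0]], "yaw": [0,0,0,0,0,0], "gripper": [1,1,1,1,1,1]}}

```text
clock: 17.9
tool_pos: [0.497, 0.139, 0.1637]
tool_rot: [[-0.623, -0.783, -0.0], [-0.783, 0.623, 0.0], [0.0, 0.0, -1.0]]
contact_force: [-0.1, 0.5, 0.6]
grip_width: 0.0855
gripper_force: 0.0
```

Call:
{"api": "play_rows", "payload": {"translation": [[0,0,0],[0,0,0],[0,0,0],[0,0,0],[0,0,0],[0,0,0],[0,0,0],[0,0,0],[0,0,0],[0,0,0]], "yaw": [0,0,0,0,0,0,0,0,0,0], "gripper": [0.2,0,-0.1,-0.2,-0.4,-0.6,-1,-1,-1,-1]}}

```text
clock: 18.9
tool_pos: [0.4969, 0.1391, 0.1641]
tool_rot: [[-0.622, -0.783, 0.0], [-0.783, 0.622, 0.0], [-0.0, 0.0, -1.0]]
contact_force: [-3.1, 0.7, 5.1]
grip_width: 0.0247
gripper_force: 58.6
```

```bash
cat > st.py <<'E'
from h import *
s=bot.read_state(); R=np.array(s['tool_rot']); print(s['clock'],np.round(s['tool_pos'],4),'yangle',np.degrees(np.arctan2(R[1,1],R[0,1])).round(2),'j6',round(s['joint_pos'][5],3),'F',np.round(s['contact_force'],1),'M',np.round(s['ft_torque'],3),s['grip_width'],s['gripper_force'],'tq6',s['joint_torque'][5])
E
python3 st.py
```

```text
18.9 [0.4969 0.1391 0.1641] yangle 141.53 j6 -2.332 F [-3.1  0.7  5.1] M [0.136 0.362 0.006] 0.024662512986074737 58.61518442630768 tq6 -0.0017886118075693958
```

Call:
{"api": "play_rows", "payload": {"translation": [[0,0,0],[0,0,0],[0,0,0],[0,0,0],[0,0,0],[0,0,0],[0,0,0],[0,0,0],[0,0,0],[0,0,0],[0,0,0],[0,0,0]], "yaw": [5,5,5,5,5,5,5,5,5,5,5,0], "gripper": [-1,-1,-1,-1,-1,-1,-1,-1,-1,-1,-1,-1]}}

```text
clock: 20.1
tool_pos: [0.4972, 0.1386, 0.1642]
tool_rot: [[-0.998, 0.062, 0.001], [0.062, 0.998, -0.001], [-0.001, -0.001, -1.0]]
contact_force: [-1.3, -2.2, 4.8]
grip_width: 0.0244
gripper_force: 58.5
```

```bash
python3 st.py
```

```text
20.1 [0.4972 0.1386 0.1642] yangle 86.42 j6 -1.369 F [-1.3 -2.2  4.8] M [-0.233  0.243  0.153] 0.024420376501531508 58.517062067985535 tq6 0.9346288070082664
```

Call:
{"api": "play_rows", "payload": {"translation": [[0,0,0],[0,0,0],[0,0,0],[0,0,0],[0,0,0]], "yaw": [5,5,5,5,0], "gripper": [-1,-1,-1,-1,-1]}}

```text
clock: 20.6
tool_pos: [0.4971, 0.1384, 0.1641]
tool_rot: [[-0.917, 0.4, 0.0], [0.4, 0.917, -0.001], [-0.001, -0.001, -1.0]]
contact_force: [-1.9, -1.8, 5.0]
grip_width: 0.0245
gripper_force: 58.6
```

```bash
python3 st.py
```

```text
20.6 [0.4971 0.1384 0.1641] yangle 66.42 j6 -1.02 F [-1.9 -1.8  5. ] M [-0.37   0.316  0.19 ] 0.024478412098193278 58.567596673965454 tq6 0.9353594854474068
```

Call:
{"api": "play_rows", "payload": {"translation": [[0,0,0],[0,0,0],[0,0,0]], "yaw": [5,5,0], "gripper": [-1,-1,-1]}}

```text
clock: 20.9
tool_pos: [0.497, 0.1383, 0.1641]
tool_rot: [[-0.833, 0.553, 0.0], [0.553, 0.833, -0.001], [-0.001, -0.001, -1.0]]
contact_force: [-1.8, -2.5, 5.8]
grip_width: 0.025
gripper_force: 58.6
```

```bash
python3 st.py
```

```text
20.9 [0.497  0.1383 0.1641] yangle 56.43 j6 -0.846 F [-1.8 -2.5  5.8] M [-0.433  0.327  0.12 ] 0.025037899072168746 58.59307408332825 tq6 0.9334524907171726
```

Call:
{"api": "play_rows", "payload": {"translation": [[0,0,0],[0,0,0],[0,0,0]], "yaw": [5,5,0], "gripper": [-1,-1,-1]}}

```text
clock: 21.2
tool_pos: [0.4969, 0.1382, 0.1641]
tool_rot: [[-0.725, 0.689, -0.0], [0.689, 0.725, -0.001], [-0.001, -0.001, -1.0]]
contact_force: [-1.5, -3.0, 6.0]
grip_width: 0.0243
gripper_force: 58.6
```

```bash
python3 st.py
```

```text
21.2 [0.4969 0.1382 0.1641] yangle 46.43 j6 -0.671 F [-1.5 -3.   6. ] M [-0.517  0.359  0.132] 0.024337785808050575 58.61902356147766 tq6 0.9335718490183353
```

Call:
{"api": "play_rows", "payload": {"translation": [[0,0,0],[0,0,0],[0,0,0]], "yaw": [5,5,0], "gripper": [-1,-1,-1]}}

```text
clock: 21.5
tool_pos: [0.4968, 0.1382, 0.1641]
tool_rot: [[-0.594, 0.805, -0.0], [0.805, 0.594, -0.001], [-0.001, -0.001, -1.0]]
contact_force: [-1.7, -2.5, 6.0]
grip_width: 0.0248
gripper_force: 58.7
```

```bash
python3 st.py
```

```text
21.5 [0.4968 0.1382 0.1641] yangle 36.43 j6 -0.497 F [-1.7 -2.5  6. ] M [-0.441  0.459  0.169] 0.024840437053490327 58.67965579032898 tq6 0.9624827653169632
```

Call:
{"api": "play_rows", "payload": {"translation": [[0,0,0],[0,0,0],[0,0,0]], "yaw": [5,5,0], "gripper": [-1,-1,-1]}}

```text
clock: 21.8
tool_pos: [0.4968, 0.1381, 0.1641]
tool_rot: [[-0.445, 0.895, -0.0], [0.895, 0.445, -0.002], [-0.001, -0.001, -1.0]]
contact_force: [-2.1, -2.3, 6.6]
grip_width: 0.0245
gripper_force: 58.7
```

```bash
python3 st.py
```

```text
21.8 [0.4968 0.1381 0.1641] yangle 26.45 j6 -0.322 F [-2.1 -2.3  6.6] M [-0.523  0.493  0.359] 0.02448573081761528 58.70844125747681 tq6 1.065874882042408
```

Call:
{"api": "play_rows", "payload": {"translation": [[0,0,0],[0,0,0],[0,0,0]], "yaw": [5,5,0], "gripper": [-1,-1,-1]}}

```text
clock: 22.1
tool_pos: [0.4966, 0.1381, 0.1641]
tool_rot: [[-0.283, 0.959, -0.001], [0.959, 0.283, -0.002], [-0.001, -0.001, -1.0]]
contact_force: [-2.4, -3.0, 7.5]
grip_width: 0.0243
gripper_force: 58.7
```

```bash
python3 st.py
```

```text
22.1 [0.4966 0.1381 0.1641] yangle 16.45 j6 -0.148 F [-2.4 -3.   7.5] M [-0.502  0.486  0.274] 0.024276656922402252 58.66236627101898 tq6 1.0767244175076485
```

Call:
{"api": "play_rows", "payload": {"translation": [[0,0,0],[0,0,0],[0,0,0],[0,0,0],[0,0,0],[0,0,0],[0,0,0]], "yaw": [5,5,5,5,5,5,0], "gripper": [-1,-1,-1,-1,-1,-1,-1]}}

```text
clock: 22.8
tool_pos: [0.4963, 0.1382, 0.1641]
tool_rot: [[0.234, 0.972, -0.001], [0.972, -0.234, -0.002], [-0.002, -0.001, -1.0]]
contact_force: [-3.3, -2.7, 7.7]
grip_width: 0.0242
gripper_force: 58.7
```

```bash
python3 st.py
```

```text
22.8 [0.4963 0.1382 0.1641] yangle -13.55 j6 0.376 F [-3.3 -2.7  7.7] M [-0.504  0.651  0.359] 0.024230214709950473 58.69988143444061 tq6 1.0783417895436287
```

Call:
{"api": "play_rows", "payload": {"translation": [[0,0,0],[0,0,0],[0,0,0],[0,0,0],[0,0,0],[0,0,0],[0,0,0]], "yaw": [5,5,5,5,5,5,0], "gripper": [-1,-1,-1,-1,-1,-1,-1]}}

```text
clock: 23.5
tool_pos: [0.4961, 0.1383, 0.1641]
tool_rot: [[0.689, 0.725, -0.002], [0.725, -0.689, -0.001], [-0.002, -0.0, -1.0]]
contact_force: [-3.9, -1.5, 8.4]
grip_width: 0.0242
gripper_force: 58.8
```

```bash
python3 st.py
```

```text
23.5 [0.4961 0.1383 0.1641] yangle -43.56 j6 0.899 F [-3.9 -1.5  8.4] M [-0.345  0.684  0.276] 0.024208385821499964 58.76878201961517 tq6 1.0775042697787285
```

Call:
{"api": "play_rows", "payload": {"translation": [[0,0,0],[0,0,0],[0,0,0],[0,0,0],[0,0,0],[0,0,0],[0,0,0],[0,0,0]], "yaw": [5,0,0,0,0,0,0,0], "gripper": [-1,-1,-0.3,0,0.4,0.8,1,1]}}

```text
clock: 24.3
tool_pos: [0.497, 0.139, 0.1637]
tool_rot: [[0.749, 0.663, -0.0], [0.663, -0.749, 0.0], [0.0, -0.0, -1.0]]
contact_force: [-1.1, 0.1, -0.0]
grip_width: 0.0853
gripper_force: 0.0
```

Call:
{"api": "play_rows", "payload": {"translation": [[0,0,-10],[0,0,-20],[0,0,-20],[-20,0,-20],[-30,0,-10],[-35,0,0],[0,0,0],[0,0,0]], "yaw": [0,0,0,0,0,0,0,0], "gripper": [1,1,1,1,1,1,1,1]}}

```text
clock: 25.1
tool_pos: [0.4335, 0.0824, 0.2446]
tool_rot: [[0.749, 0.662, 0.002], [0.662, -0.749, 0.0], [0.001, 0.001, -1.0]]
contact_force: [0.6, 0.7, 0.8]
grip_width: 0.0852
gripper_force: 0.0
```

```bash
python3 st.py
python3 - <<'E'
from h import *
s,im=grab('wrist'); save(im,'w5.png'); C=cam('wrist',s)
old=cv2.imread('pics/w4.png')[...,::-1]
print(proj(C,[.4963,.1388,.193]), proj(C,[.4963-.2*.102,.1388-.98*.102,.055]))
E
```

```text
25.1 [0.4335 0.0824 0.2446] yangle -48.54 j6 0.878 F [0.6 0.7 0.8] M [-0.021  0.1   -0.01 ] 0.08519418265320078 0.0 tq6 -0.051913526840507984
[318.94902782 110.85696276] [383.05748929 209.06930173]
```

View pics/w5.png

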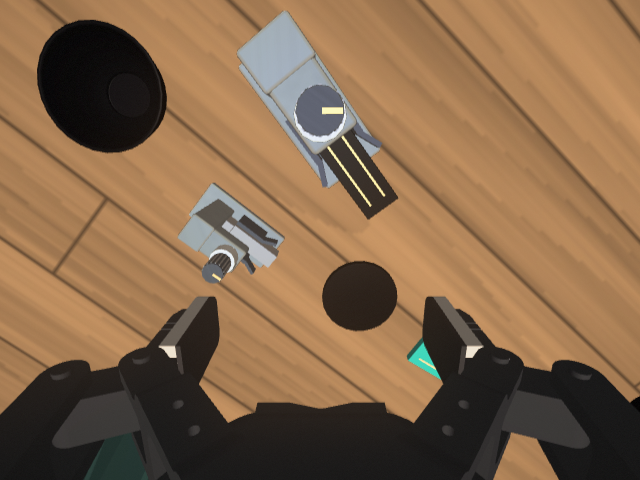

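The cap pointer turned about 167° clockwise. That equals the 190° commanded less the 21° spring-back, so the fingers did not slip on the cap. The torque plateaued at 0.30 N m for about 74°, or 2.5 clicks. The tile's outer end is at (383,208), exactly where a home tile should be. I hand in the job.

```bash
python3 -c "
from plant import bot
print(bot.close_job())"
```

```text
the job is handed in; nothing more can be done
None
```

The tile is home against the stop and clamped, with the ratchet slipped by about 2.5 clicks (estimated from torque and turn angle) and the gripper clear; the job was handed in at about 25 s.

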